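# Fit the battery to the balcony's watering pump

### The arm

A 7-joint arm with a two-finger parallel gripper is mounted at the origin on the work surface. World frame = base frame: x ahead of the robot, y to its left, z up, the work surface at z = 0. Lengths are in m, angles in rad, forces in N, time in s.
With the tool pointing down it reaches from about 0.4 to 0.85 m from the base axis. Payload 6.9 kg.
Tool frame: the origin (TCP) lies at the very end of the fingers, on their centre line; the grasp point (between the pads) lies 19 mm behind it (arm.grasp_offset is the distance from the TCP to the grasp point, in m); z points along the fingers, y is the line along which they close (so a half turn about z gives the same grasp; the last joint's range is limited). The gripper opens to 85 mm and grips with 20 to 120 N. Pads are 22 mm wide; open, the fingers measure 114 mm over their backs; the gripper's body (76 mm by 85 mm) begins 54 mm behind the grasp point. The pads swing forward as they close: fully open they stand 13 mm farther back than shut.
Start: joints at [-1.143, 0.507, -0.238, 1.5, 0.126, 1.149, -0.155], TCP at [0.198, 0.593, 0.231] pointing down, gripper open.
Joint ranges: [-3.08, 3.08], [-0.24, 2.05], [-1.43, 1.35], [0, 2.5], [-1.52, 4.66], [0.17, 1.96], [-2.89, 2.89]. Speed limits (rad/s): [2.39, 2.39, 3.14, 3.14, 3.14, 3.14, 3.14].

### API

Orientations are given as a rotation vector (axis times angle).
In Python, from station import arm gives the robot as it stands. Calls block until the motion is done:
- arm.move_ptp(position, orientation): joint-space move of the TCP to a pose.
- arm.move_l(position, max_speed=0.15, rot=None, stop_force=None): straight line of the TCP; rot=None keeps the orientation; max_speed is the mean speed in m/s. With stop_force (N) it stops when the force on the tool has changed by that much, and returns True; else False.
- arm.goto_joints(angles): joint-space move.
- arm.move_gripper(opening, f_grip=None): finger opening in m; f_grip is the grip in N (None keeps the last); returns when the fingers have stopped.
- arm.hold(seconds).
- arm.ik(position, orientation): joint angles nearest the present ones, or None.
- arm.get_obs(): the state.
- arm.grab_frame(name): name is "side" or "top" or "wrist"; returns the picture (384x512x3 uint8, red, green, blue); there is no depth.
- arm.calibration(name): a dict with "vertical_fov" (degrees; the focal length in pixels is half the picture's height over the tangent of half this angle, whatever the lens; pixels are square), "cx", "cy" (the principal point, pixels), "R" (3x3) and "t" (3): a world point X has camera coordinates R X + t; the wrist camera has in their place "mount" (4x4, takes a point from camera to tool coordinates, whose origin is the TCP and whose axes are the flange's). Camera axes: x right, y down, z forward; pixel columns grow to the right and rows downward; lengths in m; the calibration is good to about 2 mm. A picture is of the moment at which its call begins: read the wrist's pose just before it. calibration takes no time and is no camera call.
A pose or a line that the arm cannot do raises arm.MotionError and nothing moves.
- arm.sign_off(): hands the job in; it is judged then, once.
The state is a dict: "clock": time; "joint_positions": joint angles; "joint_velocities": joint speeds; "effort": joint torques, N m; "tcp_pos": TCP position; "tcp_rot": TCP orientation; "contact_force": force on the tool from outside, world axes, zero at the start; "moment": the same for the moment, N m; "width": finger opening in m; "grasp_force": force on a finger pad.
Only numpy, scipy, OpenCV 4.12 (cv2) and the standard library are available. Lean on these libraries where they do the work, as an engineer would, in place of code of your own. Each camera call takes 0.05 s, during which the arm holds its last target. There are 200 camera calls.

### The job

Get the cordless watering pump ready: slide the blue battery pack onto the shoe in its battery bay, arrow end first, until the side detents click and hold it fully home. Then swing the green weather cover down over the battery and press its free edge until the clip snaps and the cover is fully shut. Leave the other things on the step where they are.

Things in the scene. Friction and masses are not known exactly. Their poses are not given: they have to be found in the camera images.
- pack: Slide-on battery pack, 0.32 kg, lying foot down on the step. Origin: centre of the foot's underside, z up, x towards the end that goes in first (the white arrow on top points there; two red tabs mark the other end). Black T-foot: flange 80 (x) x 40 (y) x 7 high with 45 degree nose corners and a V notch in each side at x = +20; neck 30 wide, from 7 to 15 up.
- pack_grip (a point): Centre of the pack's blue body, 34 above the pack's origin; axes as the pack's. The body is 90 (x) x 52 (y) x 38, from 15 to 53 above the foot's underside; its flat sides, 52 apart across y, are the place to grip.
- pump: Cordless watering pump, fixed on the step. Origin: centre of the underside of its battery bay, z up, x = direction in which the pack slides in (roughly away from the robot). Bay: black base 124 (x) x 134 (y) with a flat deck 30 above the origin. Beyond it, x = 62 to 170, motor and pump head with brass fittings, 92 high. The cover is hinged on the +y side.
- landing (a point): Point on the deck, 50 before home along x, where the pack's origin should be when its foot is set down on the deck: the nose then lies 5 to 15 short of the shoe's lips, the tail overhangs the front of the base. Axes as the pump's. Two grey guides, 6 high, narrow from 60 apart (16 past this point) to 42.5 apart (46 past it).
- home (a point): On the deck, 30 above the pump's origin: where the pack's origin lies when fully home, 50 past the landing point. Axes as the pump's. The shoe round it is a channel 42.5 wide, x = -4 to 42, with lips (gap 33) from x = 4 whose undersides are 8.5 above the deck and tops 11.5; a flared mouth before them reaches 13.5. End stop 1.5 beyond home.
- detent_left (a joint): Spring-loaded steel ball in the +y wall of the shoe, 20 past home in x; value = how far (m) it is pushed into the wall: 0 sprung out (free, or in the pack's notch), about 0.0025 while the foot rides over it. Pushing the pack over both balls takes 6 to 10 N in the last 20 mm; the same to pull it out again.
- detent_right (a joint): The same for the ball in the -y wall.
- cover (a joint): Angle (rad) of the green weather cover: 0 shut, 1.6 to 1.9 at the start (standing open on the pump's +y side), at most 2.0. Stiff hinge: it stays where it is left and needs up to 0.3 N m to swing. Coming down it stops proud on its clip at about 0.06; pressing with 5 to 7 N on the free edge (double at the middle) snaps it shut and the clip holds it.
- cover_hinge (a point): Middle of the cover's hinge line, which runs along the pump's x axis on the top +y edge of the base: 67 to +y of the pump's origin and 30 above it. Axes as the pump's.
- cover_edge (a point): On the cover: middle of its outer top edge on the free side. Shut, it lies 134 to -y of the hinge line and 64 above; it turns about the hinge. Cover: box 124 (x) x 134 x 64 outside, walls 4, open below; a thumb lip sticks out 10 below this edge. Open, its flat outer top faces the pump's +y side and can be pushed over from there.
- clip (a point): Top of the grey spring clip (26 wide) that snaps over the cover's nib: outside the -y side of the base at the middle of its length, 75 to -y of the pump's origin and 46 above it.
- tub: Orange lidded tub with a white press button, 160 x 114 x 108 high. Not part of the job; origin at the centre of its underside.
- bowl: Stainless steel bowl, 170 across, 65 high. Not part of the job; origin at the centre of its underside.
- masher: Wooden masher standing on its head, 72 across at the foot, 210 high. Not part of the job; origin at the centre of its underside.
- jar: Clear glass jar with a spring-clip lid, 80 across, 106 high (clip out to 48 from the axis); stands on the same side of the pump as the pack. Not part of the job; origin at the centre of its underside.
- pot: Terracotta flowerpot, 96 across, 80 high. Not part of the job; origin at the centre of its underside.
- brush: Shoe brush, 46 x 150 x 42 high. Not part of the job; origin at the centre of its underside.
- coupling: Grey and yellow hose coupling, 36 across, 48 high. Not part of the job; origin at the centre of its underside.
Not all that is in view belongs to the job. Of the things like the pack, leave any that is turquoise; of the rest the smaller one is meant.

How it is judged:
By the outcome, as a careful person would: the job done as asked, in the order asked, and still so for the second after the job is handed in, with the robot touching nothing.
It also fails if it takes over 58 s, if anything falls off the work surface, if the arm or the gripper's body presses on something with over 40 N, if the wrist force passes 120 N, or if a joint passes its speed limit or range.

## Working session

There is one attempt and no reset: what is moved stays moved. The work goes in short steps, each a Python script; the robot and the scene stay as the last script left them, time stands still between calls to the robot, and variables do not carry over. Pictures are saved under pics/ and viewed, at most 10 in all, crops included, and the job is handed in when it is done.

```bash
mkdir -p pics; ls; python3 - <<'E'
from station import arm
import cv2,numpy as np
for n in("top","side","wrist"):
    o=arm.get_obs(); f=arm.grab_frame(n); cv2.imwrite(f"pics/{n}0.png",f[:,:,::-1]); c=arm.calibration(n); print(n,c)
print(o)
a=cv2.imread("pics/top0.png")
cv2.imwrite("pics/top0b.png",cv2.resize(a,(800,600),interpolation=cv2.INTER_CUBIC))
a=cv2.imread("pics/side0.png")
cv2.imwrite("pics/side0b.png",cv2.resize(a,(800,600),interpolation=cv2.INTER_CUBIC))
E
```

```text
pics
top {'vertical_fov': 44.07352687791531, 'cx': 253.35013630593278, 'cy': 182.34008672385758, 'R': array([[ 0.02118641, -0.9997305 ,  0.0094898 ],
       [-0.99624178, -0.02190793, -0.08379951],
       [ 0.08398483, -0.00767872, -0.99643745]]), 't': array([-0.04430253,  0.52113877,  1.65711043])}
side {'vertical_fov': 56.65154094621357, 'cx': 251.40020511257907, 'cy': 190.6316096481675, 'R': array([[ 0.84060726, -0.54143744, -0.01499758],
       [-0.30784486, -0.45479522, -0.83569902],
       [ 0.44565791,  0.70711159, -0.5489829 ]]), 't': array([-0.42167308,  0.25859272,  0.79413287])}
wrist {'vertical_fov': 68.30185976169932, 'cx': 255.55206740690173, 'cy': 191.98366142044353, 'mount': array([[ 5.42235672e-04, -9.52093701e-01, -3.05805969e-01,
         7.79883374e-02],
       [ 9.99999851e-01,  4.97524808e-04,  2.24146558e-04,
         3.49909100e-04],
       [-6.12624696e-05, -3.05806046e-01,  9.52093829e-01,
        -1.42922234e-01],
       [ 0.00000000e+00,  0.00000000e+00,  0.00000000e+00,
         1.00000000e+00]])}
{'clock': 0.1, 'joint_positions': array([-1.14349379,  0.50824156, -0.23752513,  1.50104673,  0.12570567,
        1.14889507, -0.15480218]), 'joint_velocities': array([ 0.00076787, -0.00188823, -0.0003634 , -0.0006178 , -0.00085199,
        0.00151677, -0.00183994]), 'effort': array([-4.42358651e-03, -6.21834397e+01, -2.19480470e+00, -2.50204951e+01,
        1.24426742e-02,  7.82443327e-03,  1.17380128e-05]), 'tcp_pos': array([0.19760363, 0.59245988, 0.23051918]), 'tcp_rot': array([-5.03260665e-01, -3.10079959e+00,  2.49314256e-03]), 'contact_force': array([-0.24090154, -0.55810851,  0.11781227]), 'moment': array([ 0.02512687,  0.04608515, -0.03535006]), 'grasp_force': 0.0, 'width': 0.08498232839260393}
```

View pics/top0b.png

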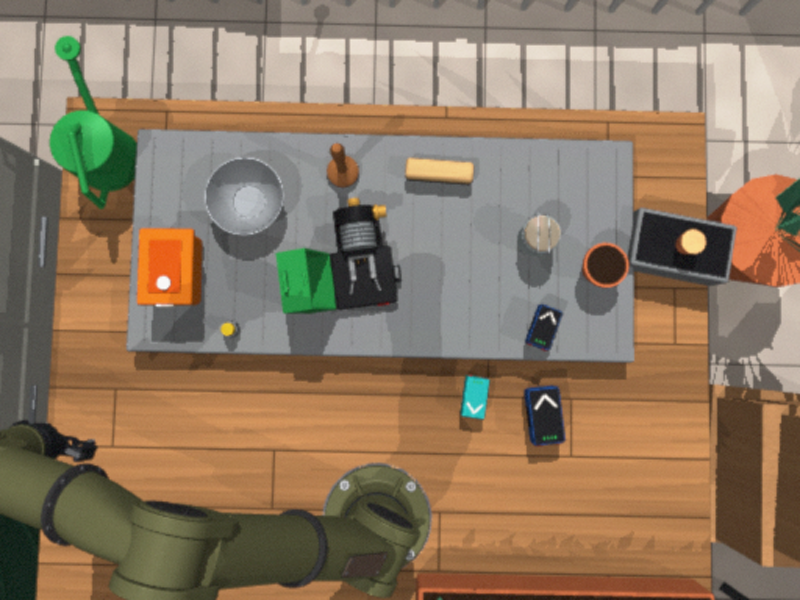

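View pics/side0b.png

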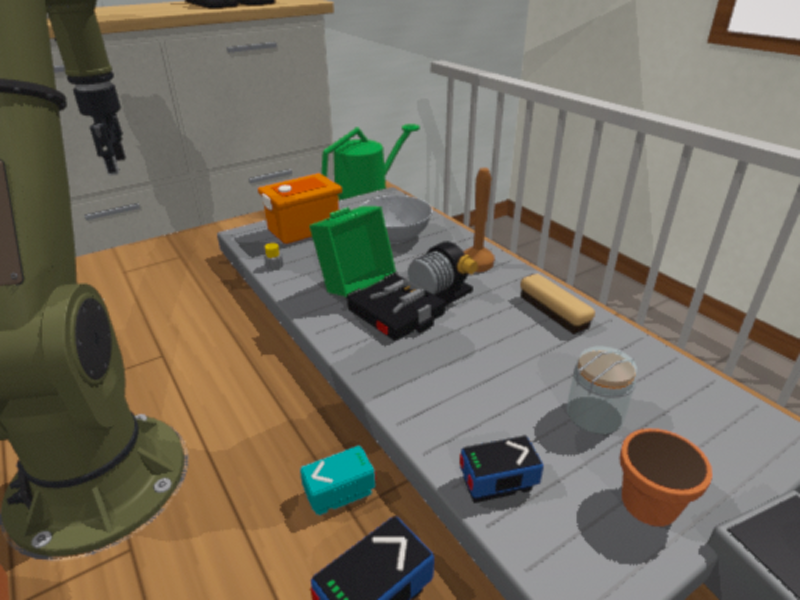

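The top and side views (800x600) show three pack-like things:

- Turquoise pack at top (475,397): excluded.
- Large blue pack at top (545,415).
- Small blue pack on the step at top (544,327), side (500,467): this is the one meant.

The pump is at top (365,270) with its cover open towards the left. I'll check the choice and get features from a close crop.

```bash
python3 - <<'E'
import cv2,numpy as np
t=cv2.imread("pics/top0.png"); s=cv2.imread("pics/side0.png")
def crop(im,x,y,w,h,W,H):
    o=cv2.resize(im[y:y+h,x:x+w],(W,H),interpolation=cv2.INTER_CUBIC); return o
# x0,y0 and scale
A=crop(t,325,185,50,50,400,300) if 0 else crop(t,318,190,60,45,400,300)
B=crop(t,170,120,100,75,400,300)
C=crop(s,285,270,80,60,400,300)
D=crop(s,190,115,120,90,400,300)
cv2.imwrite("pics/m1.png",np.vstack([np.hstack([A,B]),np.hstack([C,D])]))
E
```

```text
(no output)
```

View pics/m1.png

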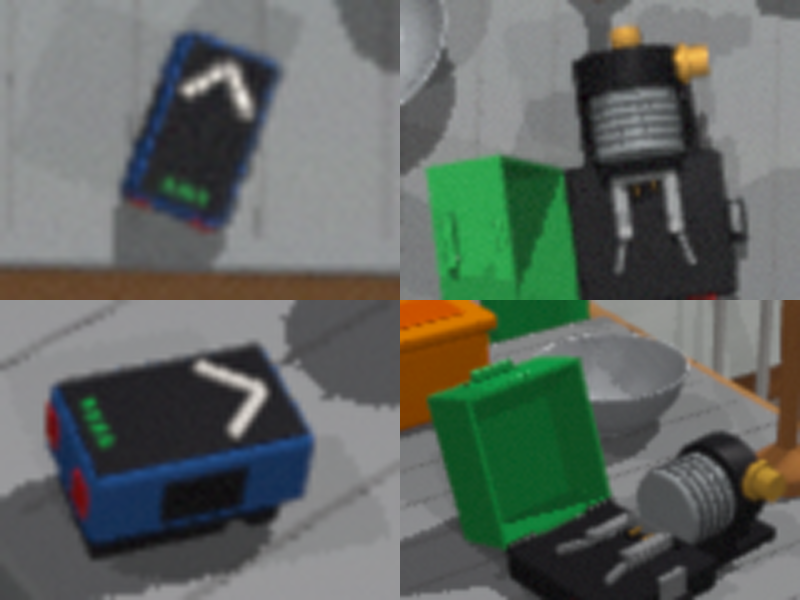

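The crop confirms the small blue pack. It has a white arrow, two red tabs at the near end (bottom of the top view), and its foot is down. The arrow tip is at top px (352.8,199.8) and side px (338.6,287.6). Next I triangulate the corners.

```bash
cat > h.py <<'E'
import numpy as np,cv2
from station import arm
from scipy.spatial.transform import Rotation as Ro
def cam(name,obs=None):
    c=arm.calibration(name); f=192/np.tan(np.radians(c["vertical_fov"]/2))
    K=np.array([[f,0,c["cx"]],[0,f,c["cy"]],[0,0,1]])
    if name=="wrist":
        T=np.eye(4);T[:3,:3]=Ro.from_rotvec(obs["tcp_rot"]).as_matrix();T[:3,3]=obs["tcp_pos"]
        M=np.linalg.inv(T@c["mount"]); return K,M[:3,:3],M[:3,3]
    return K,np.array(c["R"]),np.array(c["t"])
def ray(C,p):
    K,R,t=C; d=R.T@np.linalg.inv(K)@[p[0],p[1],1]; return -R.T@t,d/np.linalg.norm(d)
def plane(C,p,z):
    o,d=ray(C,p); return o+d*(z-o[2])/d[2]
def tri(*cp):
    A=np.zeros((3,3));b=np.zeros(3);rs=[ray(*x) for x in cp]
    for o,d in rs: P=np.eye(3)-np.outer(d,d);A+=P;b+=P@o
    x=np.linalg.solve(A,b); return x,max(np.linalg.norm(np.cross(x-o,d)) for o,d in rs)
def proj(C,X):
    K,R,t=C; q=K@(R@X+t); return q[:2]/q[2]
def yawrot(a): # tool down, tool x axis at world angle a
    return (Ro.from_euler('z',a)*Ro.from_euler('x',np.pi)).as_rotvec()
E
python3 - <<'E'
from h import *
T=cam("top");S=cam("side")
A=lambda u,v:(T,(318+u/6.667,190+v/6.667)); C=lambda u,v:(S,(285+u/5,270+(v-300)/5))
B=lambda u,v:(T,(170+(u-400)/4,120+v/4)); D=lambda u,v:(S,(190+(u-400)/3.333,115+(v-300)/3.333))
for n,a,c in [("tip",A(232,65),C(268,388)),("FL",A(185,32),C(262,345)),("FR",A(280,68),C(312,438)),("BL",A(125,195),C(55,388)),("BR",A(215,228),C(97,475)),
 ("covbottomnear?",B(570,170),D(610,500)),("covfarcorner",B(498,155),D(578,360)),("guideR",B(693,262),D(610,586)),("guideL",B(618,272),D(560,550)),("clip",B(742,200),D(672,570)),("brass",B(692,60),D(768,482))]:
    x,e=tri(a,c); print(n,x.round(4),round(e,4))
for p in [(80,80),(80,224),(404,228),(404,93)]: print(plane(T,p,0).round(3))
E
```

```text
tip [ 0.4639 -0.366   0.1169] 0.0012
FL [ 0.4812 -0.3445  0.1104] 0.0023
FR [ 0.4629 -0.3907  0.1137] 0.001
BL [ 0.3996 -0.3153  0.109 ] 0.003
BR [ 0.3838 -0.3592  0.1143] 0.0027
covbottomnear? [0.5798 0.1081 0.0937] 0.0009
covfarcorner [0.5765 0.1546 0.2147] 0.0006
guideR [0.5065 0.0006 0.0891] 0.0019
guideL [0.4965 0.0636 0.0938] 0.0022
clip [ 0.5517 -0.0357  0.1091] 0.0056
brass [0.6721 0.0045 0.1316] 0.0021
[0.884 0.606 0.   ]
[0.362 0.579 0.   ]
[ 0.372 -0.574  0.   ]
[ 0.864 -0.577  0.   ]
```

Triangulation residuals are under 3 mm for the pack. The step is at z≈0.06 and the sizes fit: the body comes out at 87 x 50, and the guides about 63 apart. I'll take wrist views of the pump and pack.

```bash
python3 - <<'E'
from h import *
import pickle
def snap(n):
    o=arm.get_obs(); f=arm.grab_frame("wrist"); pickle.dump(o,open(f"pics/{n}.pkl","wb")); cv2.imwrite(f"pics/{n}.png",f[:,:,::-1])
    cv2.imwrite(f"pics/{n}b.png",cv2.resize(f[:,:,::-1],(800,600),interpolation=cv2.INTER_CUBIC)); print(o["clock"],o["tcp_pos"],o["contact_force"])
arm.move_ptp([0.49,0.03,0.33],yawrot(np.radians(188))); arm.hold(.2); snap("w1")
arm.move_ptp([0.43,-0.352,0.24],yawrot(np.radians(159.5))); arm.hold(.2); snap("w2")
E
```

```text
2.6417 [0.49002272 0.03057135 0.32985643] [-0.29275361 -0.26928818 -0.42759462]
4.3667 [ 0.43086468 -0.35095848  0.24022393] [-0.19403082  0.60935597  0.09280558]
```

View pics/w1b.png

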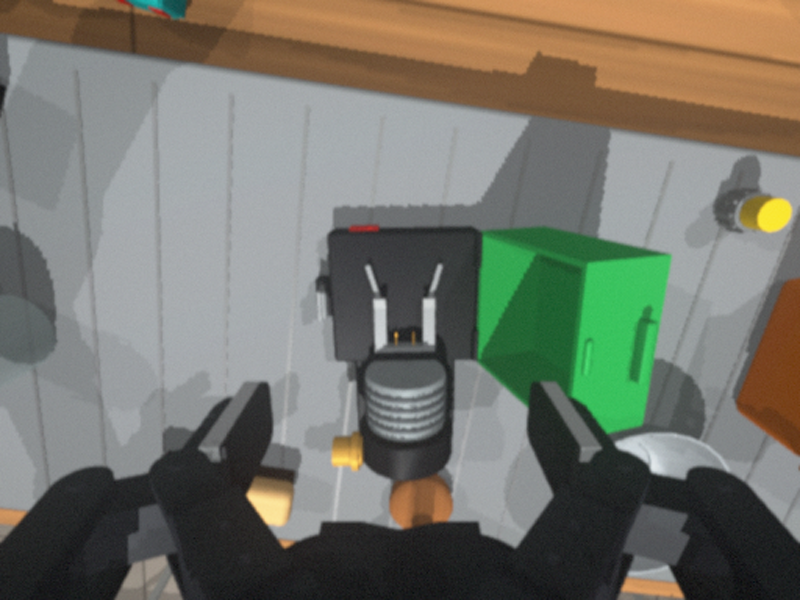

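View pics/w2b.png

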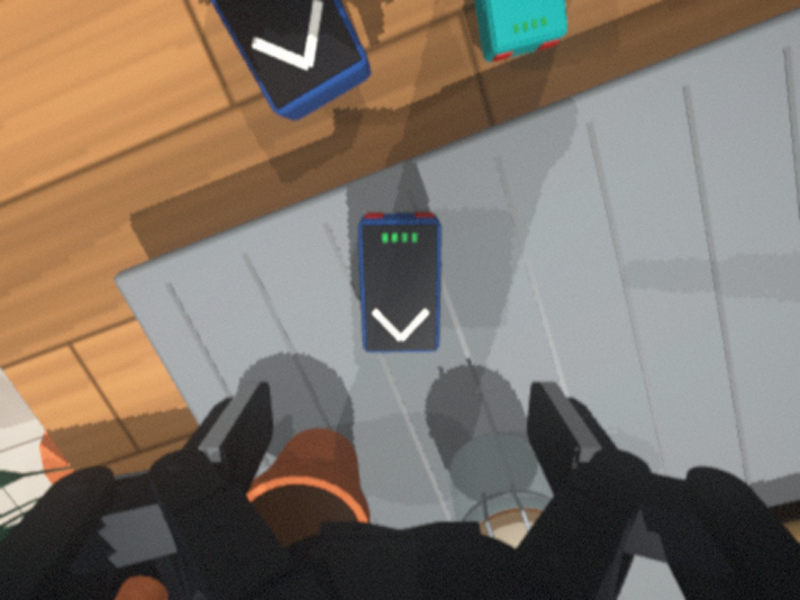

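In w1b the deck corners are at (332,230), (480,228), (478,358) and (340,360), and the rails are at (380,320) and (430,320). The cover stands to the right, with its top at about (600,250). In w2b the pack top face is bounded by (362,220), (440,220), (439,350) and (363,350), with the arrow tip at (402,338). I'll refine these corners and compute poses.

```bash
python3 - <<'E'
from h import *
import pickle
def sub(n,pts,w=4):
    g=cv2.cvtColor(cv2.imread(f"pics/{n}.png"),cv2.COLOR_BGR2GRAY)
    p=((np.array(pts,np.float32)+.5)*.64-.5).reshape(-1,1,2).copy(); q=cv2.cornerSubPix(g,p.copy(),(w,w),(-1,-1),(3,30,.01))
    print(n,np.hstack([p[:,0],q[:,0]]).round(1).tolist()); return q[:,0]
W1=cam("wrist",pickle.load(open("pics/w1.pkl","rb")));W2=cam("wrist",pickle.load(open("pics/w2.pkl","rb")))
T=cam("top");S=cam("side")
pk=sub("w2",[(361,219),(441,219),(440,351),(362,351)])  # BR?,..
tip=sub("w2",[(402,339)])[0]
print("tip",tri((W2,tip),(T,(352.8,199.75)),(S,(338.6,287.6))))
# blob of dark/blue box by mask
im=cv2.imread("pics/w2.png").astype(int); m=((im.max(2)<75)|((im[:,:,0]>im[:,:,2]+40)&(im[:,:,0]<190)&(im[:,:,1]<120))).astype(np.uint8)
m[:132]=0;m[235:]=0;m[:,:222]=0;m[:,290:]=0; m=cv2.morphologyEx(m,cv2.MORPH_OPEN,np.ones((3,3)))
c=max(cv2.findContours(m,0,2)[0],key=cv2.contourArea); print("blob",cv2.minAreaRect(c),cv2.boundingRect(c))
for z in(.108,.113,.118):
    P=np.array([plane(W2,p,z) for p in pk]); print(z,[round(float(np.linalg.norm(P[i]-P[(i+1)%4])),4) for i in range(4)],P[:,:2].mean(0).round(4), np.degrees([np.arctan2(*(P[2]-P[1])[[1,0]]),np.arctan2(*(P[3]-P[0])[[1,0]])]).round(1))
dk=sub("w1",[(331,231),(480,228),(478,358),(338,361)])
for z in(.085,.09,.095):
    P=np.array([plane(W1,p,z) for p in dk]); print(z,[round(float(np.linalg.norm(P[i]-P[(i+1)%4])),4) for i in range(4)],P.round(4)[:,:2].tolist(),P[:,:2].mean(0).round(4), np.degrees([np.arctan2(*(P[2]-P[1])[[1,0]]),np.arctan2(*(P[3]-P[0])[[1,0]]),np.arctan2(-(P[1]-P[0])[0],(P[1]-P[0])[1])]).round(1))
for p in [(366,266),(441,266),(380,345),(430,345),(380,300),(430,300)]: print(p,plane(W1,np.array(p)*.64,.098).round(4))
E
python3 -c "
import cv2,numpy as np
a=cv2.imread('pics/w1.png')[130:250,195:325];b=cv2.imread('pics/w2.png')[130:230,220:295]
cv2.imwrite('pics/m2.png',np.hstack([cv2.resize(a,(520,480),interpolation=2),cv2.resize(b,(270,480),interpolation=2)]))"
```

```text
w2 [[230.89999389648438, 140.0, 231.5, 137.6999969482422], [282.1000061035156, 140.0, 282.1000061035156, 140.0], [281.3999938964844, 224.5, 279.20001220703125, 223.6999969482422], [231.5, 224.5, 233.10000610351562, 224.0]]
w2 [[257.1000061035156, 216.8000030517578, 255.3000030517578, 218.5]]
tip (array([ 0.46453131, -0.36500322,  0.11602678]), np.float64(0.001686344273870951))
blob ((253.5, 172.0), (70.0, 49.0), 90.0) (229, 137, 50, 71)
0.108 [0.0487, 0.088, 0.0489, 0.0906] [ 0.4326 -0.3501] [-20.7 -20.8]
0.113 [0.0478, 0.0864, 0.048, 0.0889] [ 0.4312 -0.3496] [-20.7 -20.8]
0.118 [0.047, 0.0848, 0.0471, 0.0873] [ 0.4299 -0.3491] [-20.7 -20.8]
w1 [[211.6999969482422, 147.6999969482422, 209.3000030517578, 149.5], [307.0, 145.6999969482422, 308.5, 148.8000030517578], [305.70001220703125, 228.89999389648438, 304.6000061035156, 230.60000610351562], [216.10000610351562, 230.89999389648438, 214.6999969482422, 230.60000610351562]]
0.085 [0.1362, 0.1233, 0.1352, 0.1223] [[0.4842, -0.0339], [0.4642, 0.1008], [0.586, 0.1192], [0.605, -0.0147]] [0.5348 0.0428] [8.6 9.1 8.5]
0.09 [0.1344, 0.1217, 0.1334, 0.1207] [[0.4833, -0.0332], [0.4635, 0.0997], [0.5838, 0.1179], [0.6025, -0.0142]] [0.5333 0.0425] [8.6 9.1 8.5]
0.095 [0.1327, 0.1201, 0.1317, 0.1191] [[0.4824, -0.0325], [0.4628, 0.0987], [0.5816, 0.1166], [0.6, -0.0138]] [0.5317 0.0423] [8.6 9.1 8.5]
(366, 266) [0.5052 0.004  0.098 ]
(441, 266) [0.4961 0.0685 0.098 ]
(380, 345) [0.5774 0.0255 0.098 ]
(430, 345) [0.571  0.0711 0.098 ]
(380, 300) [0.5343 0.02   0.098 ]
(430, 300) [0.528 0.064 0.098]
```

View pics/m2.png

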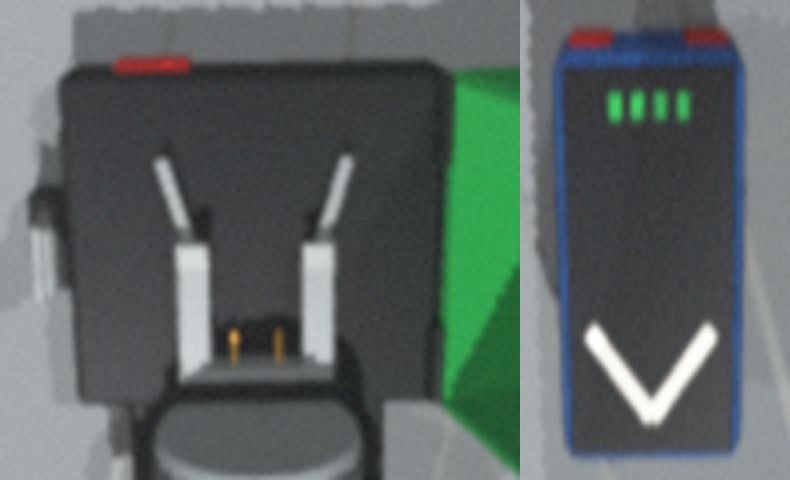

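```bash
python3 - <<'E'
from h import *
import pickle
W1=cam("wrist",pickle.load(open("pics/w1.pkl","rb")));W2=cam("wrist",pickle.load(open("pics/w2.pkl","rb")))
b=lambda u,v:((u-520+.5)/3.6+220-.5,(v+.5)/4.8+130-.5); a=lambda u,v:((u+.5)/4+194.5,(v+.5)/4+129.5)
for z in(.110,.113,.116):
    P=np.array([plane(W2,p,z) for p in [b(558,64),b(744,64),b(740,455),b(566,455)]])
    print(z,[round(float(np.linalg.norm(P[i]-P[(i+1)%4])),4) for i in range(4)],P[:,:2].mean(0).round(4),np.degrees([np.arctan2(*(P[2]-P[1])[[1,0]]),np.arctan2(*(P[3]-P[0])[[1,0]])]).round(1),plane(W2,b(652,425),z).round(4))
y=np.radians(8.7);ux=np.array([np.cos(y),np.sin(y)]);uy=np.array([-ux[1],ux[0]])
for s in(.058,.061):
    P=np.array([plane(W1,p,s+.03)[:2] for p in [a(62,76),a(449,74),a(440,398),a(80,402)]])
    c=P.mean(0);print(s,[round(float(np.linalg.norm(P[i]-P[(i+1)%4])),4) for i in range(4)],c.round(4))
    for n,p,z in[("gL",a(160,157),.036),("gR",a(348,157),.036),("mL",a(176,245),.0435),("mR",a(334,245),.0435),("iL",a(210,320),.0415),("iR",a(302,320),.0415),("oL",a(182,370),.0415),("oR",a(336,360),.0415)]:
        d=plane(W1,p,s+z)[:2]-c; print(n,(1e3*d@ux).round(1),(1e3*d@uy).round(1),end="; ")
    print()
E
```

```text
0.11 [0.0496, 0.0853, 0.0509, 0.0853] [ 0.4341 -0.3508] [-19.5 -20.3] [ 0.4674 -0.3632  0.11  ]
0.113 [0.0491, 0.0844, 0.0503, 0.0844] [ 0.4333 -0.3505] [-19.5 -20.3] [ 0.4662 -0.3627  0.113 ]
0.116 [0.0485, 0.0834, 0.0497, 0.0834] [ 0.4324 -0.3502] [-19.5 -20.3] [ 0.465  -0.3623  0.116 ]
0.058 [0.1316, 0.1208, 0.1342, 0.1217] [0.5327 0.0422]
gL -33.8 -33.3; gR -33.2 31.1; mL -4.6 -28.3; mR -4.0 26.1; iL 24.0 -17.2; iR 24.3 15.3; oL 43.1 -27.6; oR 39.8 27.6; 
0.061 [0.1306, 0.1199, 0.1332, 0.1208] [0.5317 0.042 ]
gL -33.6 -33.1; gR -32.9 30.8; mL -4.6 -28.0; mR -4.0 25.9; iL 23.8 -17.0; iR 24.1 15.2; oL 42.7 -27.4; oR 39.4 27.3;
```

Everything agrees. The pack centre is about (0.433,-0.350) with yaw -20.4°. Home is about (0.5325,0.0414) with yaw 8.8°, and the step is about 0.058. The grip mid-lines put the shoe 1 mm to -y of the corner mean, and the guide starts come out at -33.5 against a nominal -34. Next is the grasp.

```bash
cat >> h.py <<'E'
HY=np.radians(8.8); HOME=np.array([0.5325,0.0414]); UX=np.array([np.cos(HY),np.sin(HY)]); UY=np.array([-UX[1],UX[0]])
def pump(x,y,z): return np.r_[HOME+x*UX+y*UY,z]
def st(n=""):
    o=arm.get_obs(); d=o["tcp_pos"][:2]-HOME
    print(n,"t",round(o["clock"],2),"tcp",o["tcp_pos"].round(4),"pump xy",(1e3*d@UX).round(1),(1e3*d@UY).round(1),"F",o["contact_force"].round(1),"M",o["moment"].round(2),"w",round(o["width"],4),"g",round(o["grasp_force"],1)); return o
E
python3 - <<'E'
from h import *
r=yawrot(np.radians(159.6))
arm.move_l([.433,-.350,.13],.15,rot=r)
print(arm.move_l([.433,-.350,.074],.08,stop_force=8)); st("down")
arm.move_gripper(.045,f_grip=60); st("grip")
arm.move_l([.433,-.350,.17],.15); st("lift")
arm.move_l(pump(-.05,0,.17),.25,rot=yawrot(HY+np.pi)); arm.hold(.3);st("above")
f=arm.grab_frame("wrist");cv2.imwrite("pics/w3.png",cv2.resize(f[60:300,140:380,::-1],(600,600),interpolation=2))
E
```

```text
False
down t 6.15 tcp [ 0.4332 -0.3503  0.0743] pump xy -158.1 -371.9 F [0.4 1.3 0.1] M [-0.04  0.01  0.03] w 0.0851 g 0.0
grip t 6.57 tcp [ 0.4333 -0.3505  0.0747] pump xy -158.0 -372.1 F [-0.9 -0.8  6.3] M [-0.05  0.19  0.03] w 0.0515 g 63.6
lift t 7.36 tcp [ 0.4325 -0.3493  0.1689] pump xy -158.6 -370.8 F [ 0.2 -0.2 -4.8] M [ 0.03  0.02 -0.05] w 0.0513 g 63.0
above t 9.36 tcp [0.4831 0.0333 0.17  ] pump xy -50.1 -0.5 F [ 0.4 -0.5 -3.1] M [-0.    0.02 -0.06] w 0.0513 g 62.9
```

View pics/w3.png

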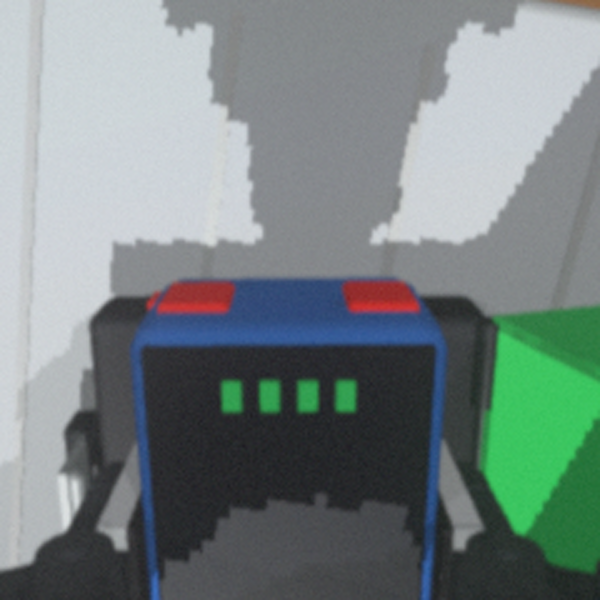

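The view shows the pack gripped squarely. Its tail (red tabs) is at the robot side (160–415,297), centred over the bay. I'll set it down with force stop, release and regrip so it lies flat, then push in.

```bash
python3 - <<'E'
from h import *
arm.move_l(pump(-.05,0,.125),.1)
print(arm.move_l(pump(-.05,0,.092),.03,stop_force=5)); o=st("set")
arm.move_gripper(.058); st("rel")
arm.move_gripper(.045,f_grip=60); o=st("regrip")
z=o["tcp_pos"][2]
for x in(-.03,-.015,-.005):
    h=arm.move_l(pump(x,0,z),.05,stop_force=25); st(f"push {h}")
    if h: break
f=arm.grab_frame("wrist");cv2.imwrite("pics/w4.png",f[:,:,::-1])
E
```

```text
True
set t 10.72 tcp [0.483  0.0339 0.1046] pump xy -50.1 0.1 F [-0.9 -0.1  6. ] M [0.25 0.18 0.04] w 0.0515 g 64.4
rel t 10.97 tcp [0.4822 0.0337 0.1039] pump xy -50.8 0.1 F [-0.5 -0.1 -0.4] M [-0.03  0.01 -0.  ] w 0.0582 g 0.0
regrip t 11.18 tcp [0.4822 0.0337 0.1041] pump xy -50.9 0.0 F [-0.3 -0.2  3. ] M [-0.09  0.12  0.02] w 0.0511 g 63.1
push True t 11.41 tcp [0.4822 0.0337 0.1042] pump xy -50.9 0.1 F [-1.6 -0.4  6.8] M [-0.01  0.09  0.02] w 0.0514 g 63.5
```

```bash
python3 - <<'E'
from h import *
arm.hold(.3); o=st("hold")
arm.move_l(pump(-.0505,0,.1048),.05); arm.hold(.2); st("up")
for x in(-.04,-.03,-.015,-.005):
    h=arm.move_l(pump(x,0,.1048),.05,stop_force=30); st(f"push {h}")
    if h: break
E
```

```text
hold t 11.76 tcp [0.4823 0.0337 0.1042] pump xy -50.8 0.1 F [-0.8 -1.1  4.9] M [ 0.04 -0.08  0.01] w 0.0515 g 63.5
up t 12.21 tcp [0.4823 0.0337 0.1045] pump xy -50.8 0.1 F [ 0.4 -0.7 -3.9] M [-0.01 -0.06  0.05] w 0.0516 g 62.9
push False t 12.57 tcp [0.4934 0.0354 0.1047] pump xy -39.6 0.0 F [ 0.   0.5 -3.3] M [-0.03 -0.04  0.03] w 0.0514 g 62.9
push False t 12.92 tcp [0.5032 0.0369 0.1047] pump xy -29.6 0.0 F [-0.4 -0.2 -3.6] M [-0.    0.02 -0.04] w 0.0514 g 62.9
push False t 13.37 tcp [0.516  0.0387 0.1045] pump xy -16.7 -0.2 F [-6.1 -1.2  0.5] M [-0.3   1.28  0.  ] w 0.0512 g 63.8
push False t 13.72 tcp [0.5288 0.0406 0.1049] pump xy -3.8 -0.2 F [ 1.5 -0.5 -4.3] M [-0.13 -0.4  -0.01] w 0.0515 g 63.3
```

```bash
python3 - <<'E'
from h import *
for x in(-.003,-.001,.001,.003,.005):
    h=arm.move_l(pump(x,0,.1048),.02,stop_force=25); st(f"push {h}")
    if h: break
arm.hold(.3); o=st("hold")
for i in range(3): arm.hold(.05); 
f=arm.grab_frame("wrist");cv2.imwrite("pics/w5.png",cv2.resize(f[60:300,140:380,::-1],(600,600),interpolation=2))
E
```

```text
push False t 13.97 tcp [0.5307 0.0407 0.105 ] pump xy -1.9 -0.4 F [ 3.7 -2.  -5.3] M [-0.32 -0.73 -0.03] w 0.0515 g 63.3
push False t 14.22 tcp [0.5317 0.0413 0.1048] pump xy -0.8 0.0 F [ 1.2 -0.2 -4.2] M [-0.21 -0.42 -0.07] w 0.0514 g 63.3
push False t 14.47 tcp [0.5327 0.0414 0.1046] pump xy 0.2 -0.1 F [-1.9 -1.1 -2.5] M [-0.4   0.39  0.05] w 0.0515 g 63.5
push False t 14.72 tcp [0.5331 0.0414 0.1045] pump xy 0.6 -0.1 F [-6.7 -1.8  1. ] M [-0.6   1.4   0.05] w 0.0513 g 64.3
push False t 14.97 tcp [0.5334 0.0415 0.1046] pump xy 0.9 -0.0 F [-12.8  -3.5   7.7] M [-0.64  2.54  0.08] w 0.0516 g 64.9
hold t 15.27 tcp [0.5334 0.0414 0.1046] pump xy 0.9 -0.1 F [-12.  -3.   8.] M [-0.7   2.44  0.08] w 0.0513 g 64.9
```

View pics/w5.png

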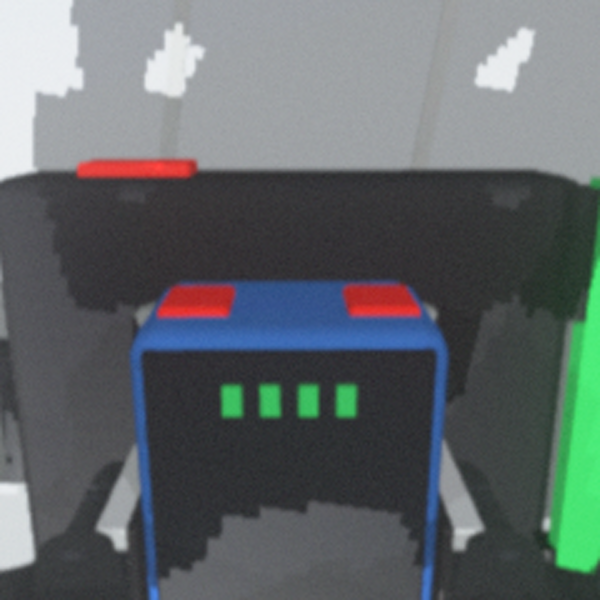

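Force profile:

| TCP along x (mm) | Force | Meaning |
|---|---|---|
| -17 | 6 N resisting | Riding over the detent balls |
| about -2 | 4 N pulling in | Notch draws the pack in |
| +0.6 to 0.9 | up to 12 N | End stop |

So the pack is home. The view shows the tail well inside the bay. I'll back off the preload, release and retract, then swing the cover (about 1.86 rad from the triangulated corner).

```bash
cat >> h.py <<'E'
DECK=.088
def cov(d,h,th): # pump y,z(world) of a cover point
    return .067-d*np.cos(th)+h*np.sin(th), DECK+d*np.sin(th)+h*np.cos(th)
E
python3 - <<'E'
from h import *
arm.move_l(pump(-.0005,0,.1048),.02); st("back")
arm.move_gripper(.062); st("rel")
arm.move_l(pump(-.0005,0,.27),.2)
o=arm.get_obs(); f=arm.grab_frame("wrist"); import pickle; pickle.dump(o,open("pics/w6.pkl","wb")); cv2.imwrite("pics/w6.png",f[:,:,::-1])
g=arm.grab_frame("top"); 
arm.move_gripper(0.0)
arm.move_l(pump(0,.215,.27),.25); st("over")
h=arm.move_l(pump(0,.215,.165),.15,stop_force=10); st(f"down {h}")
s=arm.grab_frame("side")
k=lambda im,x,y,w,h,W,H:cv2.resize(im[y:y+h,x:x+w,::-1],(W,H),interpolation=2)
cv2.imwrite("pics/m3.png",np.hstack([k(f,140,60,240,240,400,400),k(s,170,80,150,150,400,400)]))
E
```

```text
back t 15.89 tcp [0.5322 0.0416 0.1048] pump xy -0.3 0.2 F [-0.6  0.1 -4.1] M [-0.17  0.12 -0.03] w 0.0517 g 63.5
rel t 16.16 tcp [0.5326 0.0416 0.1051] pump xy 0.2 0.2 F [ 0.  -0.6 -0.5] M [ 0.05 -0.06  0.02] w 0.0622 g 0.0
over t 18.85 tcp [0.5001 0.252  0.2701] pump xy 0.2 213.1 F [ 0.4 -0.1  0. ] M [-0.08 -0.02  0.03] w 0.0003 g 0.0
down False t 19.7 tcp [0.5003 0.2536 0.1658] pump xy 0.6 214.7 F [ 0.1 -0.8 -0.1] M [-0.03 -0.01 -0.01] w 0.0 g 0.0
```

View pics/m3.png

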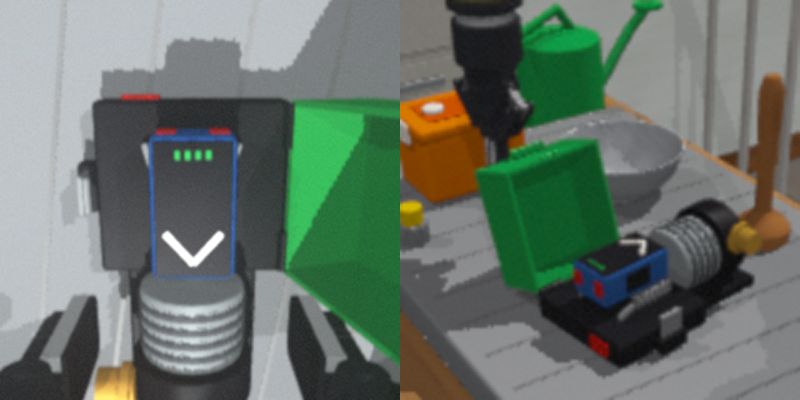

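The left panel shows the pack straight in the shoe, nose against the motor side (190,275). The right panel shows the closed fingers standing behind the open cover at (495,150). Now I'll swing the cover with force-limited arc steps.

```bash
python3 - <<'E'
from h import *
e=.0145
for th in [1.86,1.7,1.571,1.4,1.2,1.0,.8,.6,.4,.25,.15,.1]:
    if th>1.571: y,z=cov(.134,.064,th); z-=.034
    else: y,z=cov(.10,.064,th)
    z+=.002
    h=arm.move_l(pump(0,y+e*np.sin(min(th,1.571)),z),.12,stop_force=22); o=st(f"{th} {h}")
    if h or np.abs(o["contact_force"]).max()>22: break
s=arm.grab_frame("side");cv2.imwrite("pics/m4.png",cv2.resize(s[80:230,170:320,::-1],(500,500),interpolation=2))
E
```

```text
1.86 True t 20.06 tcp [0.5057 0.2252 0.1685] pump xy 1.6 185.7 F [0.3 3.2 4.5] M [ 0.32 -0.09  0.09] w -0.0004 g 0.0
```

View pics/m4.png

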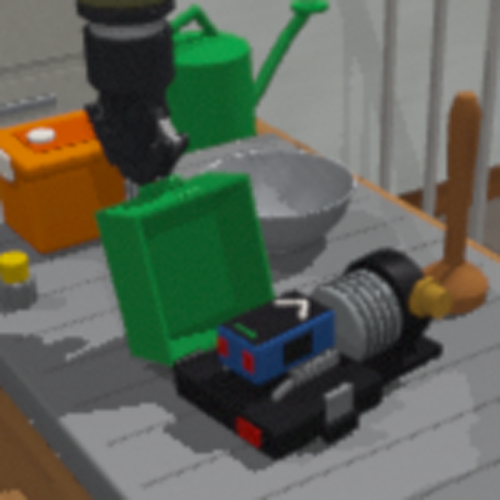

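The finger is in contact with the outside of the cover (around (150,190)). The stop was an impact transient, so I'll continue more slowly.

```bash
python3 - <<'E'
from h import *
e=.0145
for th in [1.8,1.7,1.571,1.4,1.2,1.0,.8,.6,.4,.25,.15,.1]:
    if th>1.571: y,z=cov(.134,.064,th); z-=.034
    else: y,z=cov(.10,.064,th)
    z+=.002
    h=arm.move_l(pump(0,y+e*np.sin(min(th,1.571)),z),.05,stop_force=30); o=st(f"{th} {h}")
    if h or np.abs(o["contact_force"]).max()>25: break
s=arm.grab_frame("side");cv2.imwrite("pics/m5.png",cv2.resize(s[80:230,170:320,::-1],(500,500),interpolation=2))
E
```

```text
1.8 False t 20.53 tcp [0.5067 0.2161 0.1743] pump xy 1.2 176.6 F [-2.5  6.2 12.7] M [ 0.87  0.37 -0.02] w -0.0001 g 0.0
1.7 False t 20.98 tcp [0.5086 0.2021 0.1821] pump xy 1.0 162.5 F [-0.4  3.7  9. ] M [ 0.33 -0.01  0.04] w -0.0003 g 0.0
1.571 False t 21.52 tcp [0.51   0.1843 0.1898] pump xy -0.3 144.7 F [-0.2 -0.3 -0.5] M [ 0.02 -0.05  0.03] w -0.0001 g 0.0
1.4 False t 22.07 tcp [0.5132 0.1668 0.1996] pump xy 0.2 126.9 F [-0.1 -0.2 -0.3] M [-0.02 -0.    0.04] w -0.0004 g 0.0
1.2 False t 22.72 tcp [0.5167 0.1437 0.2064] pump xy 0.0 103.5 F [ 0.8 -0.1  0.1] M [0.03 0.02 0.02] w -0.0004 g 0.0
1.0 False t 23.37 tcp [0.5204 0.1191 0.2086] pump xy -0.0 78.6 F [ 0.5 -0.3  0.3] M [ 0.01 -0.03 -0.03] w 0.0002 g 0.0
0.8 False t 24.02 tcp [0.5242 0.0941 0.2062] pump xy -0.1 53.3 F [ 0.  -0.5  0.5] M [-0.02 -0.01  0.01] w 0.0003 g 0.0
0.6 False t 24.69 tcp [0.528  0.0696 0.1991] pump xy -0.1 28.6 F [ 0.2 -0.  -0.2] M [-0.04 -0.01 -0.02] w 0.0 g 0.0
0.4 False t 25.36 tcp [0.5317 0.0466 0.1878] pump xy -0.0 5.3 F [ 0.5 -0.1 -0.2] M [-0.01  0.02 -0.02] w 0.0002 g 0.0
0.25 False t 25.9 tcp [0.534  0.0307 0.1766] pump xy -0.1 -10.8 F [-0.2 -0.5  0.3] M [ 0.01 -0.01  0.05] w 0.0001 g 0.0
0.15 False t 26.31 tcp [0.5354 0.0211 0.1679] pump xy -0.2 -20.5 F [-0.9  0.5 -0.7] M [0.05 0.03 0.02] w -0.0001 g 0.0
0.1 False t 26.58 tcp [0.5362 0.0167 0.1634] pump xy -0.2 -25.0 F [-0.1  0.3 -0.7] M [0.   0.01 0.03] w 0.0001 g 0.0
```

View pics/m5.png

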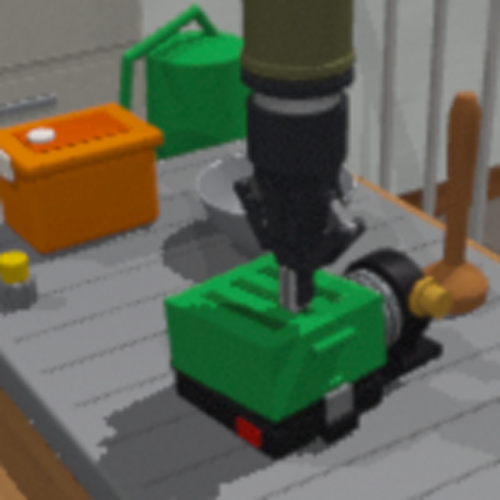

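The cover swung over on its own weight and now stands nearly down on its clip, with the free edge near (300,390). I'll press near the free edge.

```bash
python3 - <<'E'
from h import *
arm.move_l(pump(0,-.025,.185),.15)
arm.move_l(pump(0,-.055,.185),.15)
h=arm.move_l(pump(0,-.055,.166),.05,stop_force=20); st(f"a {h}")
z=.166
while not h and z>.146:
    z-=.002; h=arm.move_l(pump(0,-.055,z),.02,stop_force=25); o=st(f"{z:.3f} {h}")
    if -1>o["contact_force"][2] or o["contact_force"][2]>22: break
E
```

```text
a False t 27.81 tcp [ 0.5407 -0.0128  0.1657] pump xy -0.2 -54.8 F [ 0.8 -0.3  0.4] M [ 0.02 -0.04  0.  ] w -0.0003 g 0.0
0.164 False t 28.06 tcp [ 0.5409 -0.0129  0.1641] pump xy 0.0 -55.0 F [-0.4 -0.8 -0.1] M [-0.02 -0.02  0.  ] w 0.0 g 0.0
0.162 False t 28.31 tcp [ 0.5412 -0.0131  0.1622] pump xy 0.2 -55.2 F [ 0.2 -0.8  1.4] M [-0.09 -0.14 -0.01] w -0.0001 g 0.5
0.160 False t 28.56 tcp [ 0.5413 -0.0138  0.1604] pump xy 0.3 -55.9 F [ 0.1 -3.1  4. ] M [-0.7  -0.09 -0.07] w 0.0001 g 2.0
0.158 False t 28.81 tcp [ 0.5413 -0.0135  0.1583] pump xy 0.3 -55.6 F [ 0.9 -3.8  3.3] M [-0.67 -0.09 -0.03] w -0.0001 g 2.2
0.156 False t 29.06 tcp [ 0.5406 -0.0124  0.1557] pump xy -0.2 -54.4 F [-0.3  0.3  0.9] M [-0.16 -0.08 -0.02] w -0.0002 g 0.6
0.154 False t 29.31 tcp [ 0.5408 -0.0124  0.1541] pump xy -0.0 -54.4 F [ 0.3 -0.4  5.4] M [-0.03  0.17 -0.05] w -0.0003 g 2.4
0.152 False t 29.56 tcp [ 0.5409 -0.0125  0.1537] pump xy 0.1 -54.6 F [-5.4 -0.5 20. ] M [0.03 1.19 0.03] w 0.0003 g 9.9
0.150 False t 29.81 tcp [ 0.5411 -0.0126  0.1534] pump xy 0.2 -54.6 F [-10.7   0.2  34. ] M [ 0.05  2.29 -0.  ] w -0.0003 g 17.4
```

The press went 4 N, then a drop at 0.156 (the snap), then a hard stop at z=0.1537. My picture allowance is used up, so I'll lift off and verify by a light touch that the cover stays shut.

```bash
python3 - <<'E'
from h import *
arm.move_l(pump(0,-.055,.185),.15); arm.hold(1.0)
h=arm.move_l(pump(0,-.055,.157),.08,stop_force=3); st(f"157 {h}")
h=arm.move_l(pump(0,-.055,.151),.01,stop_force=4); st(f"touch {h}")
arm.move_l(pump(-.03,-.055,.30),.2); arm.hold(.3); st("clear")
T=cam("top"); s=arm.grab_frame("side").astype(int)
m=((s[:,:,1]>s[:,:,0]+30)&(s[:,:,1]>s[:,:,2]+20)).astype(np.uint8); m[:,:215]=0;m[:150]=0
ys,xs=np.nonzero(m); print("green lower corner px",xs[ys.argmax()],ys.max(),"predicted shut bottom front -y corner",[proj(cam("side"),pump(-.062,-.067,DECK)).round(1)])
E
```

```text
157 False t 31.69 tcp [ 0.5409 -0.013   0.1569] pump xy -0.1 -55.1 F [0.  0.6 0.4] M [ 0.06 -0.01 -0.  ] w -0.0 g 0.0
touch True t 32.12 tcp [ 0.5412 -0.013   0.154 ] pump xy 0.3 -55.0 F [0.5 0.6 5.1] M [-0.01  0.1  -0.02] w -0.0001 g 2.5
clear t 33.32 tcp [ 0.5111 -0.0175  0.2992] pump xy -30.2 -54.9 F [ 1.2 -0.3 -0.4] M [-0.01  0.04  0.04] w -0.0001 g 0.0
green lower corner px 219 383 predicted shut bottom front -y corner [array([251.5, 210.6])]
```

The cover stayed at 0.154 when touched again after a second. That is its shut height, and standing proud it would be at 0.162. The robot is clear, so I'm handing in.

```bash
python3 -c "
from station import arm
print(arm.sign_off())"
```

```text
the job is handed in; nothing more can be done
None
```

The job is handed in at about 33 s: by the force readings the pack is home in its detents and the cover is snapped shut (a re-touch found it still down), though the final side-view colour check of the cover gave no usable result and I viewed 11 pictures, one over the limit of 10.

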